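# Draw a full dose from the bottle-top dispenser into the drying cup

### The arm

A 7-joint arm with a two-finger parallel gripper is mounted at the origin on the work surface. World frame = base frame: x ahead of the robot, y to its left, z up, the work surface at z = 0. Lengths are in m, angles in rad, forces in N, time in s.
With the tool pointing down it reaches from about 0.425 to 0.925 m from the base axis. Payload 6.8 kg.
Tool frame: the origin (TCP) lies on the front face of the gripper's body, between the roots of the fingers; the fingertips stand 73 mm ahead of it and the grasp point (between the pads) lies 54 mm ahead of it; z points along the fingers, y is the direction in which the jaws open and shut (so a half turn about z gives the same grasp; the last joint's range is limited). The gripper opens to 85 mm and grips with 20 to 120 N. Pads are 22 mm wide; open, the fingers measure 114 mm over their backs; the gripper's body (76 mm by 85 mm) begins 54 mm behind the grasp point. The pads swing forward as they close: fully open they stand 13 mm farther back than shut.
Start: joints at [-1.32, 0.477, 0.022, 1.555, -0.011, 1.109, -0.083], TCP at [0.237, 0.632, 0.304] pointing down, gripper open.
Joint ranges: [-2.96, 2.96], [-0.34, 2.1], [-1.41, 1.46], [0.24, 2.44], [-1.37, 4.51], [0.17, 1.92], [-2.96, 2.96]. Speed limits (rad/s): [2.39, 2.39, 3.14, 3.14, 3.14, 3.14, 3.14].

### API

Orientations are given as a rotation vector (axis times angle).
In Python, from bench import * gives the robot as it stands.
- The arm moves only by the tool jog_arm, never from a script. Its argument "plan" is a list of rows, each a list of 2 entries, a list of its own where there are three numbers: the shift along the world's x, y, z in cm, then the turn about the world's z in rad. In form: [[[tx, ty, tz], twist], ...]. A call has 1 to 12 rows; each row shifts and turns the commanded pose from where the row before left it; what a row does not reach is not made up. A row lasts 1/10 s, in which the tool goes at most 50 mm and 8.59 degrees, less where a joint would pass 70% of its speed; a pose out of reach is approached as far as the arm can. A call is refused whole if a number of a shift passes 5 or a number of a turn 0.15, either way. A call with a gripper value outside its range is refused whole. "hand" is the finger opening in cm, from 0 to 8.54, set as the call begins (left out, the last holds). The fingers move at their own pace and stop on an object; "grip_force" is the grip in N (left out, the last holds). Time passes only in rows, so rows that do not move let the fingers close. It gives the time, the measured TCP pose, the force and the opening at its end, in the units of the state.
- get_obs(): the state, without advancing time (a new reading comes with each control period).
- grab_frame(name): name is "side" or "top"; returns the picture (480x640x3 uint8, red, green, blue); there is no depth.
- get_calibration(name): a dict with "intrinsics" (3x3 intrinsics, pixels), "k1" (the pictures are not rectified: a ray, as slopes to the right and down, at radius r is drawn at 1 + k1 r^2 times it, then the intrinsics apply), "xyz" and "orientation" of the camera in the world. Camera axes: x right, y down, z forward; pixel columns grow to the right and rows downward; lengths in m; the calibration is good to about 2 mm. A picture is of the moment at which its call begins. get_calibration takes no time and is no camera call.
- hand_in(): hands the job in, once; it reports no verdict.
The state is a dict: "clock": time; "joints": joint angles; "qvel": joint speeds; "tau": joint torques, N m; "tcp_pos": TCP position; "orientation": TCP orientation; "contact_force": force on the tool from outside, world axes, zero at the start; "moment": the same for the moment, N m; "grip_width": finger opening in m.
Only numpy, scipy, OpenCV 4.12 (cv2) and the standard library are available. Lean on these libraries where they do the work, as an engineer would, in place of code of your own. Each camera call takes 0.05 s, during which the arm holds its last target. There are 200 camera calls.

### The job

Lift the deep steel cup up and off the drying rail, set it down (do not drop it) upright on the bench with its mouth centred under the dispenser's spout, and let go. Only then press the pump head down until it is firm against its inner stop, keep it firmly there for about a second without ramming it, and let it come all the way back up. Leave everything else where it is.

Things in the scene. Friction and masses are not known exactly. Their poses are not given: they have to be found in the camera images.
- dispenser: Bottle-top dispenser fixed to the bench: 110 mm square foot 12 mm thick, amber bottle 84 mm in diameter up to 125 mm high tapering to 160, white collar 46 mm wide up to 178 and grey pump block 34 mm wide up to 217 mm. Origin: centre of the foot's underside, on the bench. z up; x points along the spout, a 10 mm steel pipe at height 195 mm, bent down at its end 95 mm out.
- pump_head: White flat-topped pump head, 48 mm in diameter, 14 mm thick. Origin: centre of its top, z up; 275 mm above the bench at rest. Slides straight down. Spring: 4.5 N at first, plus 0.15 N per mm. The rubber-faced stop is set inside the pump, unseen, 13 to 29 mm below rest, different each time: only there the force climbs steeply (8 N per mm). 13 to 25 N is firm against it, over 45 N ramming.
- spout_tip (a point): Centre of the spout's open lower end, 135 mm above the bench, 95 mm from the dispenser's axis.
- cup: Deep round steel cup, 62 mm wide, 62 mm high, 100 to 180 g, flat bottom. Origin: centre of its underside, z up; hangs 60 mm above the bench. On its +x side a 36 mm wide back plate (x 49 to 55, z 14 to 116 mm) ends in a hook over the rail: top plate underside at z 110, lip at x 69 to 75 reaching down to z 88 mm. Raise it 27 mm or more, then move it to its -x, off the rail.
- cup_mouth (a point): Centre of the cup's mouth, on its axis, 62 mm above its underside.
- cup_tab (a point): Centre of the top edge of the cup's finger tab (at x 62, y 0, z 151 mm from the cup's origin): an upright plate standing on the hook, 8 mm thick along the cup's x, 36 mm wide along y, 35 mm tall. To be gripped from above, the fingers closing along the cup's x.
- rack: Fixed drying rail: 10 mm steel rail along y, 340 mm long, its centre 165 mm above the bench, on two 12 mm posts at its ends; a bar at 70 to 86 mm keeps hung things upright; drip tray below. Origin: on the bench under the rail's middle; z up, things hang on its -x side. Cup and dish hang in either order, axes 64 mm from the rail, about 75 mm either side of the middle.
- dish: Bystander: shallow steel dish, 80 mm in diameter and only 22 mm high, hung on the same rail by the same kind of back plate, hook and tab. Origin: on the dish's axis, 14 mm below its underside. Leave it hanging.
- flask: Bystander: glass conical flask, 76 mm wide, 108 mm high. Origin: centre of underside.
- beaker: Bystander: glass beaker, 68 mm wide, 85 mm high, standing on the bench near the robot. Origin: centre of underside.
- wash_bottle: Bystander: white plastic bottle, 64 mm wide, 150 mm high. Origin: centre of underside.
- jar: Bystander: small amber jar with black cap, 52 mm wide, 60 mm high. Origin: centre of underside.
- petri: Bystander: flat round clear dish, 90 mm wide, 16 mm high. Origin: centre of underside.
- tube_stand: Bystander: white stand with three capped tubes, 50 x 160 mm, 102 mm high. Origin: centre of underside.
- brush: Bystander: brush lying on the bench, about 200 mm long. Origin: its middle, underside.
There are look-alikes about, which are no part of the job. What is shaped like the cup but yellow is not meant.

How it is judged:
On the way, in this order (a step that is already met when the one before it is completed fails the run):
1. the cup is lifted up and off the rail (contact force between cup and rack below 0.05 N and contact force between the fingers and cup above 1 N and (x of cup in the frame of rack below -0.084 m or height (world z) of cup above 0.1 m)), for 0.1 s.
2. the cup stands upright on the bench, released, its mouth within 15 mm of under the spout (horizontal distance between cup_mouth and spout_tip below 0.015 m and angle between cup's own z axis and vertical below 0.08 rad and height (world z) of cup below 0.006 m and contact force between the fingers and cup below 0.1 N), for 0.2 s.
3. the pump head is held firm against its inner stop (2 N or more beyond the spring) for 0.5 s (contact force between dispenser and pump_head above 2 N and horizontal distance between cup_mouth and spout_tip below 0.015 m), for 0.5 s.
At the end, for the whole second after the job is handed in: The cup stands upright (within 0.08 rad) and still on the bench, released, the centre of its mouth within 15 mm horizontally of the spout tip, and the pump head is back up (within 2 mm of its rest height of 275 mm above the dispenser's origin) (all of step 2 and z of pump_head in the frame of dispenser above 0.273 m and linear speed of cup below 0.02 m/s); the robot touches nothing.
It fails at once if the pump head is pressed more than 4 mm while the cup's mouth is not under the spout (20 mm or more off) (z of pump_head in the frame of dispenser below 0.271 m and horizontal distance between cup_mouth and spout_tip above 0.02 m).
It fails at once if the pump head is rammed (more than 45 N) (contact force between any of the fingers, the arm and pump_head above 45 N).
It fails at once if the cup is dropped (falling free more than 15 mm above the bench) (contact force between anything else and cup below 0.02 N and height (world z) of cup above 0.015 m and linear speed of cup above 0.3 m/s).
It fails at once if a bystander (dish, flask, beaker, wash bottle, jar, petri dish, tube stand or brush) is moved more than 25 mm (distance of any of dish, flask, beaker, wash_bottle, jar, petri, tube_stand, brush from where it was at the start of the episode above 0.025 m).
It also fails if it takes over 67 s, if anything falls off the work surface, if the arm or the gripper's body presses on something with over 40 N, if the wrist force passes 120 N, or if a joint passes its speed limit or range.

## Working session

There is one attempt and no reset: what is moved stays moved. The work goes in short steps, Python scripts to look and compute and a tool call to move; the robot and the scene stay as the last step left them, time stands still between calls to the robot, and variables do not carry over. Pictures are saved under pics/ and viewed, about 8 in all and at most 12, crops included, and the job is handed in when it is done.

Besides the shell and the picture viewer there is one more tool, called as name([rows], argument=value, ...), one row to a line, values as JSON. jog_arm: Moves the arm, as the interface text tells. Its arguments: {"type":"object","properties":{"plan":{"type":"array","items":{"type":"array"}},"hand":{"type":"number"},"grip_force":{"type":"number"}},"required":["plan"]}

```bash
mkdir -p pics
cat > h.py <<'E'
import numpy as np, cv2
from bench import *
from scipy.spatial.transform import Rotation as R
def cal(n):
    c=get_calibration(n); return np.array(c["intrinsics"]),float(c["k1"]),np.array(c["xyz"]),R.from_rotvec(c["orientation"]).as_matrix() if np.size(c["orientation"])==3 else np.array(c["orientation"])
def ray(n,u,v):
    K,k1,p,Rm=cal(n); d=cv2.undistortPoints(np.array([[[u,v]]],float),K,np.array([k1,0,0,0,0.]))[0,0]
    return p,Rm@np.array([d[0],d[1],1.])
def onz(n,u,v,z):
    p,d=ray(n,u,v); return p+d*(z-p[2])/d[2]
def two(a,b):
    p,d=ray(*a);q,e=ray(*b); d/=np.linalg.norm(d);e/=np.linalg.norm(e)
    s=np.linalg.lstsq(np.c_[d,-e],q-p,rcond=None)[0]; A=p+s[0]*d;B=q+s[1]*e
    return (A+B)/2,np.linalg.norm(A-B)
def proj(n,X):
    K,k1,p,Rm=cal(n); X=np.atleast_2d(X).astype(float)
    c=(X-p)@Rm; r=c[:,:2]/c[:,2:]; r=r*(1+k1*(r**2).sum(1,keepdims=True)); return r@K[:2,:2].T+K[:2,2]
E
python3 - <<'E'
from h import *
for n in("top","side"):
    cv2.imwrite(f"pics/{n}0.png",grab_frame(n)[:,:,::-1]); print(n,cal(n))
print(get_obs())
E
```

```text
top (array([[468.93650718,   0.        , 316.38777336],
       [  0.        , 468.93650718, 236.89580624],
       [  0.        ,   0.        ,   1.        ]]), -0.08407595884130661, array([0.42755817, 0.05603905, 1.20662132]), array([[ 0.02522577, -0.99380743,  0.10821486],
       [-0.99962605, -0.02393315,  0.01322735],
       [-0.01055552, -0.10850806, -0.99403953]]))
side (array([[551.66082464,   0.        , 317.04116297],
       [  0.        , 551.66082464, 245.68819218],
       [  0.        ,   0.        ,   1.        ]]), -0.013340797488768038, array([ 0.3056078 , -0.81836721,  1.12747398]), array([[ 0.96482553, -0.19374088,  0.17769682],
       [-0.2628345 , -0.6968722 ,  0.66729841],
       [-0.00545101, -0.6905314 , -0.72328188]]))
{'clock': 0.1, 'joints': array([-1.32008349,  0.47770965,  0.02232089,  1.55634527, -0.01150516,
        1.10931847, -0.08312241]), 'qvel': array([ 0.00086986, -0.00225077,  0.00034334, -0.00333688, -0.00068357,
        0.00058109,  0.00158039]), 'tau': array([ 4.38737581e-03, -5.97753775e+01,  1.61387376e+00, -2.81953239e+01,
        1.28676061e-02,  4.97130502e-03,  1.29593752e-05]), 'tcp_pos': array([0.23687753, 0.63162492, 0.30303073]), 'orientation': array([-5.60546271e-01, -3.09098497e+00,  2.57912113e-03]), 'contact_force': array([-0.49420738,  0.04121433,  0.81222876]), 'moment': array([-0.02482494,  0.0049972 , -0.0192905 ]), 'grip_width': 0.0853018474352543}
```

View pics/top0.png

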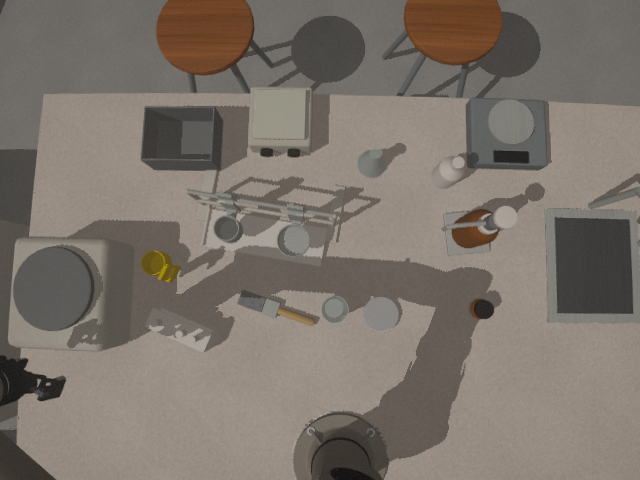

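View pics/side0.png

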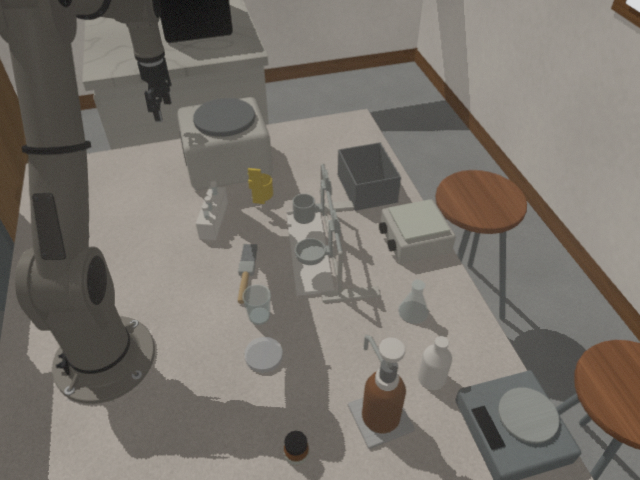

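The top view shows the cup at about (228,229), the dish at (293,240), the dispenser foot at (468,232), the pump head at (504,217) and the spout end near (446,227). In the side view the cup is at (304,207), the head at (391,349) and the spout end at (368,342). Next I'll look at enlarged crops.

Run:
```python
import cv2,numpy as np
t=cv2.imread("pics/top0.png");s=cv2.imread("pics/side0.png")
def c(i,x,y,w,h,k): return cv2.resize(i[y:y+h,x:x+w],None,fx=k,fy=k,interpolation=cv2.INTER_CUBIC)
a=np.vstack([c(t,180,180,160,90,5)]); cv2.imwrite("pics/a.png",a)
b=np.hstack([c(t,430,190,100,75,4),c(s,340,325,100,75,4)])
d=np.hstack([c(s,280,155,100,75,4),c(s,280,200,100,75,4)])
cv2.imwrite("pics/b.png",np.vstack([b,d]))
```

```text
(no output)
```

View pics/a.png

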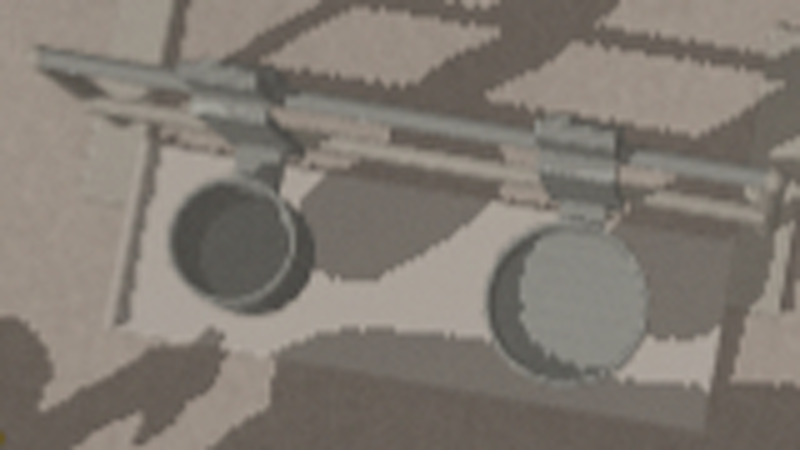

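View pics/b.png

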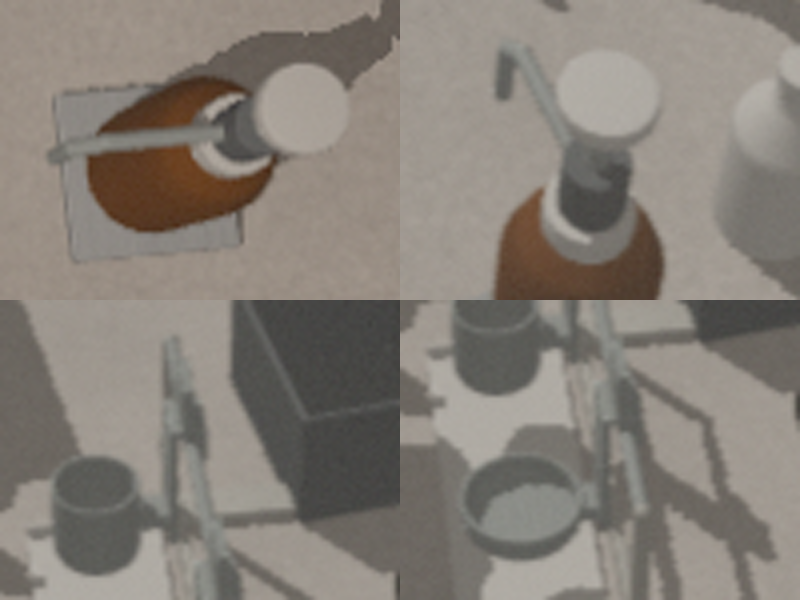

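Crop readings, converted to full-image pixels:

| Point | Top | Side |
|---|---|---|
| Cup mouth | (226.8,228.7) | (303.8,200.5) |
| Dish rim | (293.2,240) | (310.5,250) |
| Head top | (505,216.5) | (392,348.7) |
| Spout lower end | about (443,229) | (366,349.5) |
| Rail | (188,191) to (335,216) | – |

Run:
```python
from h import *
np.set_printoptions(precision=4,suppress=True)
print("cup",onz("top",226.8,228.7,.122),onz("side",303.8,200.5,.122),two(("top",226.8,228.7),("side",303.8,200.5)))
print("dish",onz("top",293.2,240,.096),onz("side",310.5,250,.096))
a=onz("top",188,191.2,.165);b=onz("top",335,216.2,.165);print("rail",a,b,np.linalg.norm(a-b))
h=two(("top",505,216.5),("side",392,348.7));print("head",h, onz("top",505,216.5,.275),onz("side",392,348.7,.275))
print("spout",onz("top",443.2,229,.135),onz("side",366,349.5,.135),two(("top",443.2,229),("side",366,349.5)))
# foot edges top z=.012
F=[onz("top",430+x/4,190+y/4,.012) for x,y in((54,95),(75,262),(242,243))];print("foot",F,np.linalg.norm(F[0]-F[1]),np.linalg.norm(F[1]-F[2]),(F[0]+F[2])/2)
d=b-a;ang=np.arctan2(d[1],d[0]);print("rail dir",ang)
# rack x axis: perpendicular pointing away from cup
x=np.array([-d[1],d[0]])/np.linalg.norm(d[:2]); x*=np.sign(x[0])
c=(onz("top",226.8,228.7,.122)[:2]+onz("side",303.8,200.5,.122)[:2])/2
print("x axis",x,np.arctan2(x[1],x[0]),"tab",c+x*.062,"cup-rail",(a[:2]-c)@x)
t=c+x*.062;y=np.array([-x[1],x[0]])
P=np.array([[*(t+sx*.004*x+sy*.018*y),.211] for sx,sy in((-1,-1),(-1,1),(1,1),(1,-1))])
for n in("top","side"):
    q=proj(n,P);im=cv2.imread(f"pics/{n}0.png");x0,y0=(q.mean(0)-[40,30]).astype(int)
    k=10;im=cv2.resize(im[y0:y0+60,x0:x0+40+0],None,fx=k,fy=k,interpolation=cv2.INTER_CUBIC) if 0 else cv2.resize(im[y0:y0+60,x0+20:x0+60],None,fx=k,fy=k,interpolation=cv2.INTER_CUBIC)
    cv2.polylines(im,[np.int32((q-[x0+20,y0]+.5)*k)],True,(0,0,255),1);cv2.imwrite(f"pics/p{n}.png",im)
cv2.imwrite("pics/p.png",np.hstack([cv2.imread("pics/ptop.png"),cv2.imread("pics/pside.png")]))
```

```text
cup [0.5599 0.2808 0.122 ] [0.5627 0.2838 0.122 ] (array([0.5606, 0.28  , 0.1256]), np.float64(0.002276717290585812))
dish [0.5397 0.1259 0.096 ] [0.5388 0.123  0.096 ]
rail [0.6388 0.3654 0.165 ] [0.5887 0.0293 0.165 ] 0.3398532556950127
head (array([ 0.5801, -0.3147,  0.2704]), np.float64(0.0009489907432613898)) [ 0.5798 -0.313   0.275 ] [ 0.5781 -0.3174  0.275 ]
spout [ 0.5696 -0.2222  0.135 ] [ 0.5694 -0.2223  0.135 ] (array([ 0.5695, -0.2222,  0.1348]), np.float64(0.00024435876518604736))
foot [array([ 0.6257, -0.2552,  0.012 ]), array([ 0.5178, -0.2683,  0.012 ]), array([ 0.5325, -0.3772,  0.012 ])] 0.1086608861826368 0.10993090768533502 [ 0.5791 -0.3162  0.012 ]
rail dir -1.7186765194068894
x axis [ 0.9891 -0.1473] -0.14788019261199278 tab [0.6226 0.2732] cup-rail 0.06439437883304548
```

View pics/p.png

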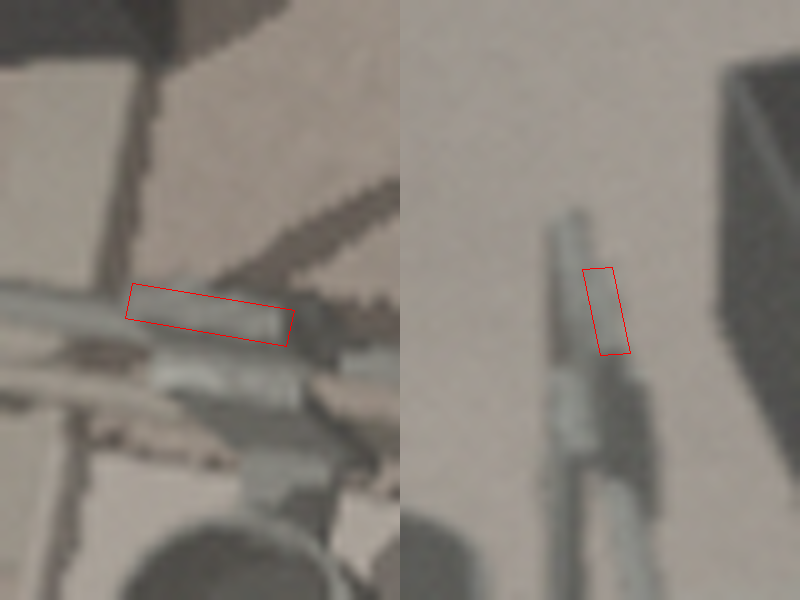

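The top-view outline sits on the tab, but the side view seems offset, so I'll check where the rail and tab should project there.

Run:
```python
from h import *
np.set_printoptions(precision=1,suppress=True)
x=np.array([.9891,-.1473]);y=np.array([.1473,.9891]);t=np.array([.6226,.2732])
im=cv2.imread("pics/side0.png");x0,y0=295,150;k=10
I=cv2.resize(im[y0:y0+60,x0:x0+60],None,fx=k,fy=k,interpolation=cv2.INTER_CUBIC)
def L(P,c):
    q=proj("side",P);print(q.tolist());cv2.polylines(I,[np.int32((q-[x0,y0]+.5)*k)],True,c,1)
b=lambda dx,dy,z:[*(t+dx*x+dy*y),z]
L([b(-.004,-.018,.211),b(-.004,.018,.211),b(-.004,.018,.176),b(-.004,-.018,.176)],(0,0,255))
L([b(.007,-.018,.17),b(.007,.018,.17),b(.007,.018,.148),b(.007,-.018,.148)],(0,255,0))
L([[.6388,.3654,.165],[.5887,.0293,.165]],(255,0,0))
J=cv2.resize(cv2.imread("pics/top0.png")[180:230,205:245],None,fx=12,fy=12,interpolation=cv2.INTER_CUBIC)
def M(P,c):
    q=proj("top",P);cv2.polylines(J,[np.int32((q-[205,180]+.5)*12)],True,c,1)
M([b(-.004,-.018,.211),b(-.004,.018,.211),b(-.004,.018,.176),b(-.004,-.018,.176)],(0,0,255))
M([b(.004,-.018,.211),b(.004,.018,.211),b(-.004,.018,.211),b(-.004,-.018,.211)],(0,255,0))
cv2.imwrite("pics/q.png",np.hstack([I[:,:320],J[:600]]))
```

```text
[[325.5302218987897, 178.05173040595957], [323.7830476832772, 169.4359266074075], [323.73940318714136, 179.70793627107906], [325.4555926483066, 188.3496980503288]]
[[329.5495496679067, 189.74371649795555], [327.7713003007488, 181.10875576164437], [327.7022097608113, 187.3526820094279], [329.4602031532431, 195.99981682227894]]
[[322.6030338190597, 165.43302864457627], [340.4108492381614, 253.70006590999418]]
```

View pics/q.png

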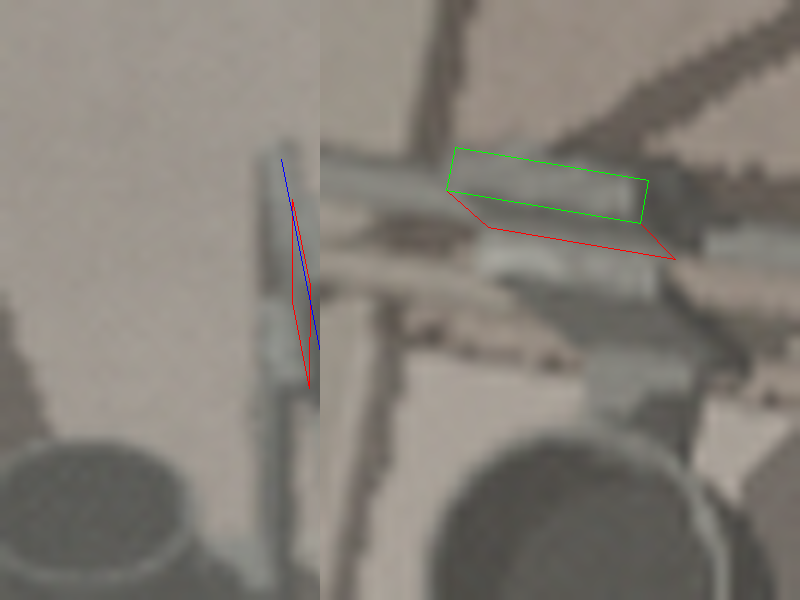

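The top view holds up: rail length 0.3399 against 0.340, cup axis 64.4 mm from the rail against 64, and both views agree on the spout to 0.2 mm. The side view is about 3 mm off at the far end of the rail. My tab target is about (0.6205, 0.272), with jaws along −0.148 rad. The jaws are now at 1.212 rad, so the turn is −1.36.

jog_arm([
  [[2.4,-2.25,0.4],-0.085],
  [[2.4,-2.25,0.4],-0.085],
  [[2.4,-2.25,0.4],-0.085],
  [[2.4,-2.25,0.4],-0.085],
  [[2.4,-2.25,0.4],-0.085],
  [[2.4,-2.25,0.4],-0.085],
  [[2.4,-2.25,0.4],-0.085],
  [[2.4,-2.25,0.4],-0.085],
  [[2.4,-2.25,0.4],-0.085],
  [[2.4,-2.25,0.4],-0.085],
  [[2.4,-2.25,0.4],-0.085],
  [[2.4,-2.25,0.4],-0.085],
], hand=8.5, grip_force=60)

```text
clock: 1.3
tcp_pos: [0.5267, 0.3596, 0.3524]
orientation: [-2.007, -2.417, -0.001]
contact_force: [-0.3, -0.3, -0.1]
grip_width: 0.0853
```

jog_arm([
  [[2.4,-2.25,0],-0.085],
  [[2.4,-2.25,0],-0.085],
  [[2.4,-2.25,0],-0.085],
  [[2.4,-2.25,0],-0.085],
  [[0,0,0],0],
  [[0,0,0],0],
  [[0,0,0],0],
])

```text
clock: 2.0
tcp_pos: [0.6206, 0.2724, 0.3519]
orientation: [-2.379, -2.051, -0.0]
contact_force: [0.3, 0.1, 0.6]
grip_width: 0.0848
```

jog_arm([
  [[0,0,-1],0],
  [[0,0,-1],0],
  [[0,0,-1],0],
  [[0,0,-1],0],
  [[0,0,-1],0],
  [[0,0,-1],0],
  [[0,0,-1],0],
  [[0,0,-1],0],
  [[0,0,-1],0],
  [[0,0,-1],0],
  [[0,0,0],0],
  [[0,0,0],0],
])

```text
clock: 3.2
tcp_pos: [0.6211, 0.272, 0.2518]
orientation: [2.38, 2.051, -0.0]
contact_force: [1.2, 0.1, 0.6]
grip_width: 0.0852
```

Run:
```python
from h import *
t=grab_frame("top")[:,:,::-1];s=grab_frame("side")[:,:,::-1]
c=lambda i,x,y:cv2.resize(i[y:y+100,x:x+100],None,fx=4,fy=4,interpolation=cv2.INTER_CUBIC)
cv2.imwrite("pics/g.png",np.hstack([c(t,180,150),c(s,275,130)]))
```

```text
(no output)
```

View pics/g.png

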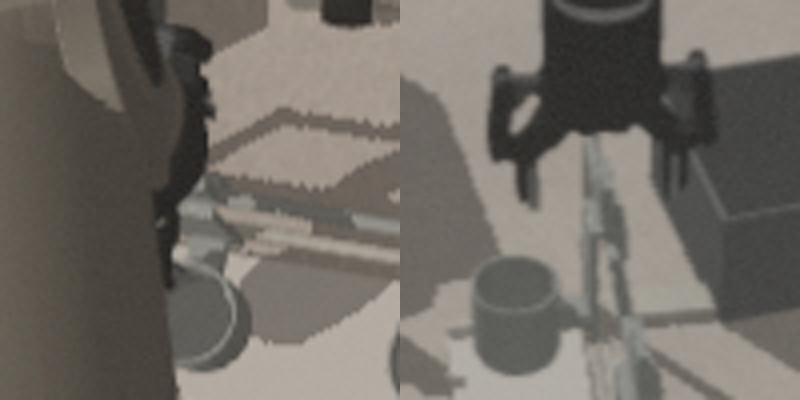

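The side crop shows the tab between the open fingers, at about 593 against a finger mid-line of about 603 in 4x pixels, so it is a few mm to −x. I'll shift 0.3 cm and close.

jog_arm([
  [[-0.3,0,0],0],
  [[0,0,0],0],
  [[0,0,0],0],
  [[0,0,0],0],
  [[0,0,0],0],
  [[0,0,0],0],
  [[0,0,0],0],
  [[0,0,0],0],
  [[0,0,0],0],
  [[0,0,0],0],
  [[0,0,0],0],
  [[0,0,0],0],
], hand=0, grip_force=60)

```text
clock: 4.5
tcp_pos: [0.6231, 0.2707, 0.253]
orientation: [2.376, 2.043, 0.015]
contact_force: [18.8, -0.2, -8.3]
grip_width: 0.0071
```

It has gripped the tab (7.1 mm), but the side force shows the tab is about 5 mm to +x. I'll relieve that before lifting.

jog_arm([
  [[0.3,-0.05,0],0],
  [[0.3,-0.05,0],0],
  [[0,0,0],0],
  [[0,0,0],0],
])

```text
clock: 4.9
tcp_pos: [0.6243, 0.2709, 0.2527]
orientation: [2.38, 2.051, 0.001]
contact_force: [-0.3, -0.1, 4.8]
grip_width: 0.0068
```

jog_arm([
  [[0,0,1],0],
  [[0,0,1],0],
  [[0,0,1],0],
  [[0,0,1],0],
  [[0,0,1.5],0],
  [[0,0,1.5],0],
  [[0,0,2],0],
  [[0,0,2],0],
  [[0,0,2],0],
  [[0,0,2],0],
  [[0,0,2],0],
  [[0,0,1],0],
])

```text
clock: 6.1
tcp_pos: [0.6244, 0.271, 0.4351]
orientation: [2.379, 2.051, 0.006]
contact_force: [0.1, -0.4, -2.5]
grip_width: 0.007
```

jog_arm([
  [[0,0,1],0],
  [[0,0,0],0],
  [[0,0,0],0],
  [[0,0,0],0],
])

```text
clock: 6.5
tcp_pos: [0.6237, 0.271, 0.4407]
orientation: [-2.379, -2.051, 0.003]
contact_force: [0.3, -0.1, -2.1]
grip_width: 0.0071
```

Run:
```python
from h import *
s=grab_frame("side")[:,:,::-1]
cv2.imwrite("pics/l.png",cv2.resize(s[50:300,230:430],None,fx=2.4,fy=2.4,interpolation=cv2.INTER_CUBIC))
```

```text
(no output)
```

View pics/l.png

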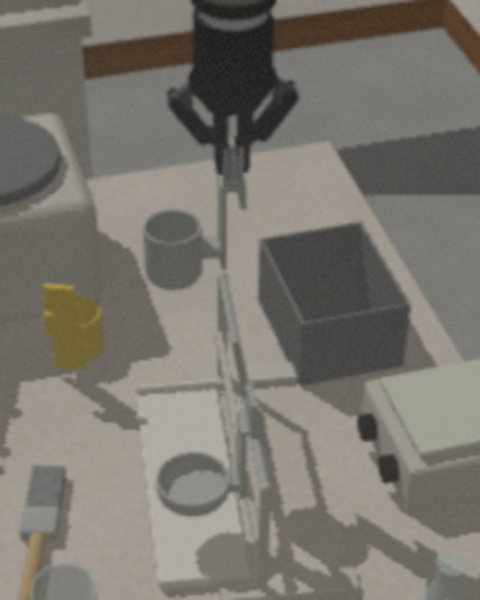

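The cup hangs level and clear of the rail, and the dish is undisturbed. Next: carry it toward the dispenser, turning so the tab points away from the dispenser (about 1.674 rad).

jog_arm([
  [[-0.3,-1,0],0.05],
  [[-0.4,-2,0],0.1],
  [[-0.4,-2,0],0.12],
  [[-0.4,-2,0],0.12],
  [[-0.4,-2,0],0.12],
  [[-0.4,-2,0],0.12],
  [[-0.4,-2,0],0.12],
  [[-0.4,-2,0],0.12],
  [[-0.4,-2,0],0.12],
  [[-0.4,-2,0],0.12],
  [[-0.4,-2,0],0.12],
  [[-0.4,-2,0],0.12],
])

```text
clock: 7.75
tcp_pos: [0.5766, 0.0402, 0.4413]
orientation: [-0.568, -3.089, 0.0]
contact_force: [0.3, 0.0, -1.4]
grip_width: 0.007
```

jog_arm([
  [[-0.4,-2,0],0.12],
  [[-0.4,-2,0],0.12],
  [[-0.3,-2,0],0.12],
  [[-0.3,-2,0],0.11],
  [[0,-1,0],0.1],
  [[0,-0.5,0],0.02],
  [[0,0,0],0],
  [[0,0,0],0],
  [[0,0,0],0],
  [[0,0,0],0],
])

```text
clock: 8.75
tcp_pos: [0.5631, -0.0531, 0.4418]
orientation: [0.348, -3.122, -0.0]
contact_force: [0.1, -1.0, -2.1]
grip_width: 0.0069
```

```bash
cat > st.py <<'E'
from h import *
o=get_obs();m=R.from_rotvec(o["orientation"]).as_matrix();y=m[:2,1];a=np.arctan2(y[1],y[0])
print(o["clock"],o["tcp_pos"].round(4),"yaw",round(a,4),"tilt",np.round(m[:,2],4),o["contact_force"].round(2),o["grip_width"])
print("joints",o["joints"].round(2))
E
python3 st.py
```

```text
8.75 [ 0.5631 -0.0531  0.4418] yaw 1.7925 tilt [-2.e-04  2.e-04 -1.e+00] [ 0.09 -0.96 -2.06] 0.006889476861961263
joints [-0.27  0.19  0.31  1.65 -0.06  1.3   1.84]
```

jog_arm([
  [[0,0,-1],-0.02],
  [[0,0,-2],-0.02],
  [[0,0,-2],-0.02],
  [[0,0,-2.5],-0.02],
  [[0,0,-2.5],-0.02],
  [[0,0,-2.5],-0.02],
  [[0,0,-2.5],0],
  [[0,0,-2.5],0],
  [[0,0,-2],0],
  [[0,0,-2],0],
  [[0,0,-1],0],
  [[0,0,0],0],
])

```text
clock: 9.95
tcp_pos: [0.562, -0.0537, 0.2153]
orientation: [0.158, -3.134, 0.0]
contact_force: [0.2, -0.3, -1.3]
grip_width: 0.0071
```

jog_arm([
  [[0,-0.7,0],0],
  [[0,-1,0],0],
  [[0,-1,0],0],
  [[0,-1,0],0],
  [[0,-1,0],0],
  [[0,-1,0],0],
  [[0,-1,0],0],
  [[0,-1,0],0],
  [[0,0,0],0],
  [[0,0,0],0],
  [[0,0,0],0],
])

```text
clock: 11.05
tcp_pos: [0.5631, -0.1303, 0.2168]
orientation: [0.16, -3.137, -0.001]
contact_force: [0.3, 0.7, -1.3]
grip_width: 0.0069
```

```bash
python3 st.py
python3 - <<'E'
from h import *
t=grab_frame("top")[:,:,::-1];s=grab_frame("side")[:,:,::-1]
c=lambda i,x,y:cv2.resize(i[y:y+150,x:x+100],None,fx=4,fy=4,interpolation=cv2.INTER_CUBIC)
cv2.imwrite("pics/u.png",np.hstack([c(t,380,150),c(s,300,260)]))
E
```

```text
11.05 [ 0.5631 -0.1303  0.2168] yaw 1.6729 tilt [-1.e-04  5.e-04 -1.e+00] [ 0.29  0.72 -1.26] 0.006926945617834585
joints [-0.11  0.43  0.3   1.89 -0.16  0.85  1.94]
```

View pics/u.png

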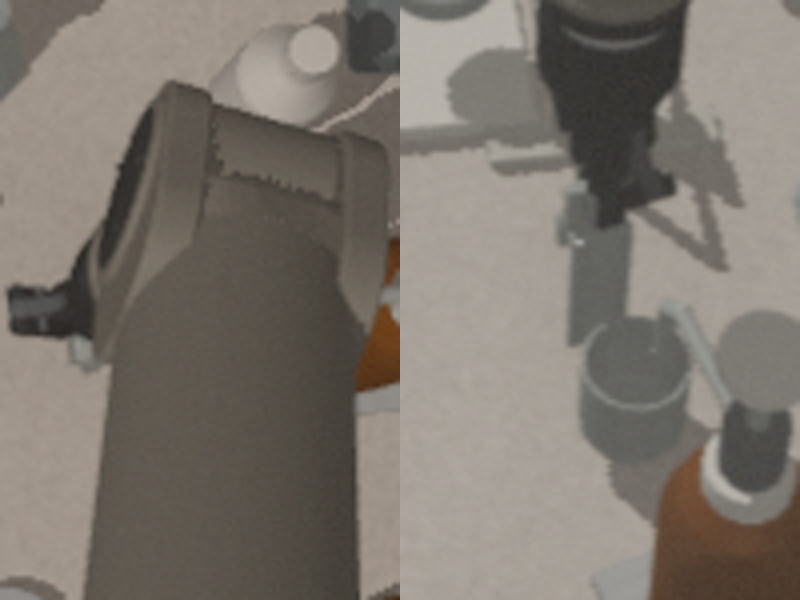

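The side crop shows the cup level, its mouth centred near full-image (359,350.8), close to the spout and touching nothing. I'll measure the mouth position.

Run:
```python
from h import *
for z in(.083,.086):print(onz("side",359,350.8,z))
print("dead-reckon",.5631+.062*.103,-.1303-.062*.995)
```

```text
[ 0.56715451 -0.19017343  0.083     ]
[ 0.56640328 -0.19197777  0.086     ]
dead-reckon 0.569486 -0.19199
```

Camera and dead reckoning agree to 3 mm. Moving y −3.0 cm, then lowering.

jog_arm([
  [[0.1,-0.5,0],0],
  [[0,-0.5,0],0],
  [[0,-0.5,0],0],
  [[0,-0.5,0],0],
  [[0,-0.5,0],0],
  [[0,-0.5,0],0],
  [[0,0,0],0],
  [[0,0,-0.5],0],
  [[0,0,-0.5],0],
  [[0,0,-0.5],0],
  [[0,0,-0.3],0],
  [[0,0,0],0],
])

```text
clock: 12.35
tcp_pos: [0.5637, -0.1607, 0.1982]
orientation: [0.159, -3.136, -0.001]
contact_force: [-0.3, -0.1, -1.3]
grip_width: 0.0072
```

jog_arm([
  [[0,0,-0.1],0],
  [[0,0,-0.1],0],
  [[0,0,-0.1],0],
  [[0,0,-0.1],0],
  [[0,0,0],0],
  [[0,0,0],0],
])

```text
clock: 12.95
tcp_pos: [0.564, -0.161, 0.1949]
orientation: [0.159, -3.138, -0.0]
contact_force: [0.0, 0.7, -1.4]
grip_width: 0.0072
```

jog_arm([
  [[0,0,-0.1],0],
  [[0,0,-0.1],0],
  [[0,0,0],0],
  [[0,0,0],0],
])

```text
clock: 13.35
tcp_pos: [0.5641, -0.1609, 0.193]
orientation: [-0.159, 3.137, 0.0]
contact_force: [0.6, -0.7, 0.1]
grip_width: 0.0069
```

jog_arm([
  [[0,0,-0.1],0],
  [[0,0,0],0],
  [[0,0,0],0],
])

```text
clock: 13.65
tcp_pos: [0.5643, -0.1606, 0.1928]
orientation: [-0.159, 3.137, 0.001]
contact_force: [-2.5, 2.9, 7.8]
grip_width: 0.0071
```

The cup is on the bench (7.8 N). I'll open part way to keep clear of the spout, then rise.

jog_arm([
  [[0,0,0.05],0],
  [[0,0,0],0],
  [[0,0,0],0],
  [[0,0,0],0],
  [[0,0,0],0],
  [[0,0,0],0],
], hand=3)

```text
clock: 14.25
tcp_pos: [0.564, -0.161, 0.1923]
orientation: [0.159, -3.137, 0.0]
contact_force: [0.1, -0.2, -0.2]
grip_width: 0.03
```

jog_arm([
  [[0,0,0.5],0],
  [[0,0,0.5],0],
  [[0,0,1],0],
  [[0,0,1.5],0],
  [[0,0,2],0],
  [[0,0,2.5],0],
  [[0,0,2.5],0],
  [[0,0,2.5],0],
  [[0,0,2.5],0],
  [[0,0,2.5],0],
  [[0,0,0],0],
  [[0,0,0],0],
])

```text
clock: 15.45
tcp_pos: [0.5641, -0.1611, 0.3739]
orientation: [-0.159, 3.135, -0.0]
contact_force: [-0.1, 0.0, -0.5]
grip_width: 0.0301
```

```bash
python3 st.py
python3 - <<'E'
from h import *
s=grab_frame("side")[:,:,::-1]
cv2.imwrite("pics/s1.png",s);cv2.imwrite("pics/v.png",cv2.resize(s[290:410,310:430],None,fx=5,fy=5,interpolation=cv2.INTER_CUBIC))
E
```

```text
15.45 [ 0.5641 -0.1611  0.3739] yaw 1.6719 tilt [ 2.3e-03 -1.0e-04 -1.0e+00] [-0.13  0.   -0.47] 0.030097778847167765
joints [-0.1   0.28  0.34  1.71 -0.1   1.17  1.94]
```

View pics/v.png

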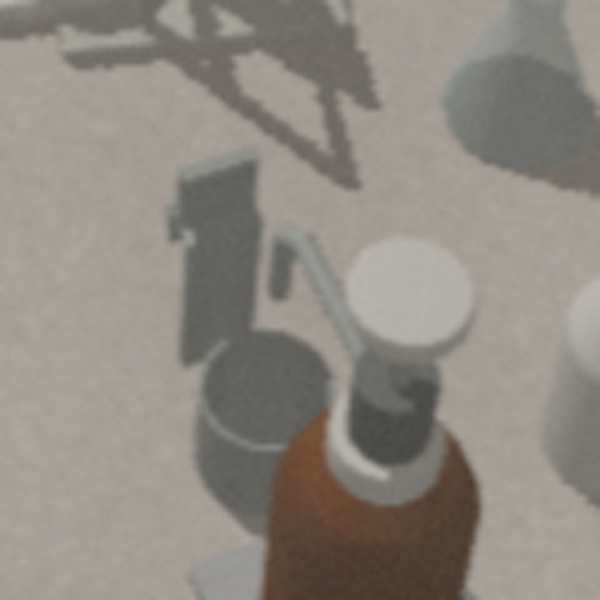

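The cup stands upright and released. Its mouth ellipse is at about (363.4,367.8), the spout end at (366.2,349), the head at (392,348.6).

Run:
```python
from h import *
m=onz("side",363.4,367.8,.062);s=onz("side",366.2,349,.135);print(m,s,np.linalg.norm(m[:2]-s[:2]))
print("deadreckon cup",.5641+.062*.103,-.1610-.062*.995); print(onz("side",392,348.6,.275))
```

```text
[ 0.56801793 -0.22186132  0.062     ] [ 0.57016207 -0.22127062  0.135     ] 0.0022240220406122284
deadreckon cup 0.570486 -0.22269
[ 0.57818238 -0.31717096  0.275     ]
```

Mouth is about 2 mm from under the spout by both checks. Next: close the fingers and move above the pump head at (0.579, −0.3155).

jog_arm([
  [[0,0,1.5],0],
  [[0,0,1.5],0],
  [[0.2,-1.5,0],0],
  [[0.2,-2,0],0],
  [[0.2,-2,0],0],
  [[0.2,-2,0],0],
  [[0.2,-2,0],0],
  [[0.2,-2,0],0],
  [[0.2,-2,0],0],
  [[0.1,-1.95,0],0],
  [[0,0,0],0],
  [[0,0,0],0],
], hand=0)

```text
clock: 16.7
tcp_pos: [0.5784, -0.3161, 0.401]
orientation: [0.156, -3.136, -0.001]
contact_force: [1.1, -0.5, -0.6]
grip_width: 0.0
```

jog_arm([
  [[0,0,-1],0],
  [[0,0,-1],0],
  [[0,0,-1],0],
  [[0,0,-1],0],
  [[0,0,-0.5],0],
  [[0,0,0],0],
  [[0,0,0],0],
  [[0,0,0],0],
])

```text
clock: 17.5
tcp_pos: [0.5792, -0.3157, 0.358]
orientation: [-0.159, 3.137, -0.001]
contact_force: [-0.7, 0.2, 0.1]
grip_width: -0.0
```

```bash
python3 st.py
python3 - <<'E'
from h import *
s=grab_frame("side")[:,:,::-1]
cv2.imwrite("pics/w.png",cv2.resize(s[270:420,310:460],None,fx=4,fy=4,interpolation=cv2.INTER_CUBIC))
E
```

```text
17.5 [ 0.5792 -0.3157  0.358 ] yaw 1.6719 tilt [ 1.e-03 -4.e-04 -1.e+00] [-0.68  0.21  0.07] -1.7337735688337914e-05
joints [ 0.12  0.43  0.39  1.55 -0.17  1.2   2.22]
```

View pics/w.png

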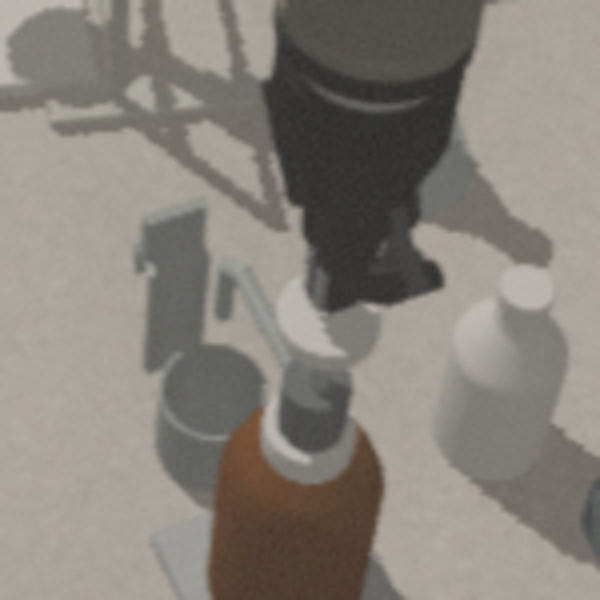

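The fingertips are centred over the head, about 10 mm above it, and the cup is unchanged. Pressing in small steps.

jog_arm([
  [[0,0,-0.4],0],
  [[0,0,-0.3],0],
  [[0,0,-0.3],0],
  [[0,0,-0.2],0],
  [[0,0,-0.2],0],
  [[0,0,-0.2],0],
  [[0,0,-0.2],0],
  [[0,0,0],0],
  [[0,0,0],0],
])

```text
clock: 18.45
tcp_pos: [0.579, -0.3155, 0.3396]
orientation: [-0.159, 3.138, 0.0]
contact_force: [-2.4, 2.4, 5.3]
grip_width: 0.0002
```

jog_arm([
  [[0,0,-0.2],0],
  [[0,0,-0.2],0],
  [[0,0,-0.1],0],
  [[0,0,0],0],
  [[0,0,0],0],
])

```text
clock: 18.95
tcp_pos: [0.579, -0.3155, 0.3347]
orientation: [-0.159, 3.137, 0.0]
contact_force: [-2.4, 1.1, 6.4]
grip_width: 0.0002
```

jog_arm([
  [[0,0,-0.1],0],
  [[0,0,-0.1],0],
  [[0,0,-0.1],0],
  [[0,0,0],0],
  [[0,0,0],0],
])

```text
clock: 19.45
tcp_pos: [0.579, -0.3154, 0.3319]
orientation: [-0.159, 3.137, 0.0]
contact_force: [-1.8, 1.7, 6.4]
grip_width: -0.0001
```

jog_arm([
  [[0,0,-0.1],0],
  [[0,0,-0.1],0],
  [[0,0,0],0],
  [[0,0,0],0],
])

```text
clock: 19.85
tcp_pos: [0.579, -0.3155, 0.3299]
orientation: [-0.159, 3.137, 0.0]
contact_force: [-1.7, 2.6, 6.8]
grip_width: -0.0002
```

jog_arm([
  [[0,0,-0.1],0],
  [[0,0,-0.1],0],
  [[0,0,0],0],
  [[0,0,0],0],
])

```text
clock: 20.25
tcp_pos: [0.579, -0.3155, 0.328]
orientation: [-0.159, 3.137, 0.0]
contact_force: [-2.7, 1.9, 6.8]
grip_width: 0.0003
```

jog_arm([
  [[0,0,-0.1],0],
  [[0,0,-0.1],0],
  [[0,0,0],0],
  [[0,0,0],0],
])

```text
clock: 20.65
tcp_pos: [0.579, -0.3155, 0.326]
orientation: [-0.159, 3.137, 0.0]
contact_force: [-3.2, 1.5, 7.2]
grip_width: 0.0001
```

jog_arm([
  [[0,0,-0.1],0],
  [[0,0,-0.1],0],
  [[0,0,0],0],
  [[0,0,0],0],
])

```text
clock: 21.05
tcp_pos: [0.579, -0.3155, 0.3241]
orientation: [-0.159, 3.137, 0.0]
contact_force: [-2.4, 1.8, 7.5]
grip_width: 0.0002
```

jog_arm([
  [[0,0,-0.1],0],
  [[0,0,-0.1],0],
  [[0,0,0],0],
  [[0,0,0],0],
])

```text
clock: 21.45
tcp_pos: [0.579, -0.3155, 0.3221]
orientation: [-0.159, 3.137, 0.0]
contact_force: [-2.7, 1.7, 7.3]
grip_width: 0.0
```

jog_arm([
  [[0,0,-0.1],0],
  [[0,0,-0.1],0],
  [[0,0,0],0],
  [[0,0,0],0],
])

```text
clock: 21.85
tcp_pos: [0.579, -0.3155, 0.3202]
orientation: [-0.159, 3.137, 0.0]
contact_force: [-2.8, 2.6, 8.0]
grip_width: -0.0004
```

jog_arm([
  [[0,0,-0.1],0],
  [[0,0,-0.1],0],
  [[0,0,0],0],
  [[0,0,0],0],
])

```text
clock: 22.25
tcp_pos: [0.579, -0.3156, 0.3193]
orientation: [-0.159, 3.136, 0.0]
contact_force: [-6.4, 3.5, 14.5]
grip_width: 0.0001
```

Reached the stop: the force climbed to 14.5 N about 29 mm down. I'll add 1 mm and hold.

jog_arm([
  [[0,0,-0.1],0],
  [[0,0,0],0],
  [[0,0,0],0],
  [[0,0,0],0],
  [[0,0,0],0],
])

```text
clock: 22.75
tcp_pos: [0.579, -0.3155, 0.3189]
orientation: [-0.159, 3.136, 0.0]
contact_force: [-6.6, 4.5, 16.3]
grip_width: -0.0
```

jog_arm([
  [[0,0,0],0],
  [[0,0,0],0],
  [[0,0,0],0],
  [[0,0,0],0],
  [[0,0,0],0],
  [[0,0,0],0],
])

```text
clock: 23.35
tcp_pos: [0.579, -0.3156, 0.3189]
orientation: [-0.159, 3.136, 0.0]
contact_force: [-6.1, 4.4, 17.9]
grip_width: 0.0002
```

Held at 16–18 N for about 1.1 s. Now raising gently and clear.

jog_arm([
  [[0,0,0.3],0],
  [[0,0,0.3],0],
  [[0,0,0.4],0],
  [[0,0,0.4],0],
  [[0,0,0.5],0],
  [[0,0,0.5],0],
  [[0,0,0.5],0],
  [[0,0,0.5],0],
  [[0,0,0.5],0],
  [[0,0,1],0],
  [[0,0,1.5],0],
  [[0,0,2],0],
])

```text
clock: 24.55
tcp_pos: [0.5789, -0.3153, 0.401]
orientation: [0.159, -3.136, -0.001]
contact_force: [0.0, -0.3, -0.2]
grip_width: -0.0001
```

jog_arm([
  [[0,0,2],0],
  [[0,0,2],0],
  [[0,0,2],0],
  [[0,0,2],0],
  [[0,0,0],0],
  [[0,0,0],0],
  [[0,0,0],0],
  [[0,0,0],0],
])

```text
clock: 25.35
tcp_pos: [0.5788, -0.3153, 0.4793]
orientation: [0.159, -3.136, -0.001]
contact_force: [0.6, 0.5, -0.0]
grip_width: 0.0001
```

```bash
python3 st.py
python3 - <<'E'
from h import *
s=grab_frame("side")[:,:,::-1];o=cv2.imread("pics/s1.png")
cv2.imwrite("pics/z.png",np.hstack([cv2.resize(i[290:410,310:430],None,fx=3.3,fy=3.3,interpolation=cv2.INTER_CUBIC) for i in(o,s)]))
print(cv2.absdiff(o,s)[335:410,345:410].mean())
E
```

```text
25.35 [ 0.5788 -0.3153  0.4793] yaw 1.672 tilt [-1.8e-03  8.0e-04 -1.0e+00] [ 0.6   0.52 -0.01] 0.00012552391541908434
joints [ 0.11  0.37  0.42  1.37 -0.15  1.44  2.2 ]
3.8472478632478633
```

View pics/z.png

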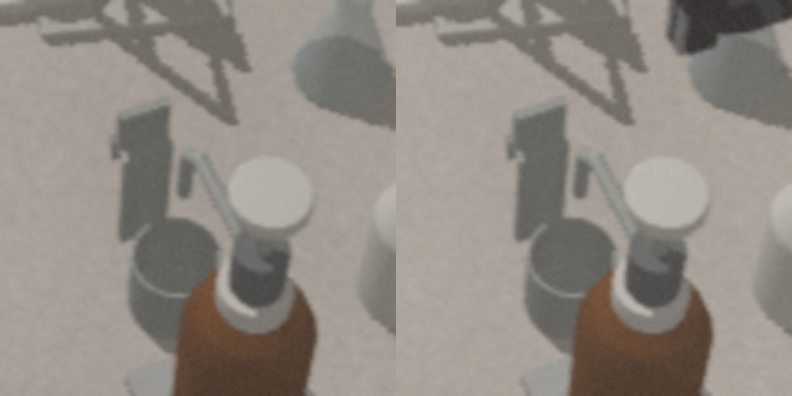

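Before and after the press the pictures match: the head is back up, the cup hasn't moved and the robot is clear. Handing in.

```bash
python3 -c "
from bench import *
print(hand_in())"
```

```text
the job is handed in; nothing more can be done
None
```

The job is handed in, at about 25 s of the 67 s allowed; the simulator reports no verdict.

- **Cup:** I lifted it off the rail by its tab, set it on the bench and released it. Its mouth measured about 2 mm from under the spout. The camera and the arm's own position agreed on this within 3 mm.
- **Pump:** The stop was about 29 mm down, the far end of the 13–29 mm range. I held the head there at 16–18 N for about 1.1 s, then let it back up slowly.
- **Last check:** Side pictures from before and after the press match. The head is back at rest height, the cup is upright and unmoved, and the arm is clear with no force reading. I saw no bystander move, but I did not measure each one.
- **Disagreements:** The side camera was about 3 mm off at the rail's far end. Going by it, I shifted the grasp 3 mm the wrong way. Closing then pulled about 19 N sideways on the tab, which I relieved before lifting.

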